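# Stow the vacuum flask in the free cradle before casting off

## Robot

A 6-joint arm with a two-finger parallel gripper is mounted at the origin on the work surface. World frame = base frame: x ahead of the robot, y to its left, z up, the work surface at z = 0. Lengths are in mm, angles in rad, forces in N, time in s.
With the tool pointing down it reaches from about 350 to 775 mm from the base axis. Payload 7.3 kg.
Tool frame: the origin (TCP) lies midway between the tips of the shut fingers; the grasp point (between the pads) lies 19 mm behind it; x points along the fingers, y is the direction in which the jaws open and shut, and the axes are right-handed (so a half turn about x gives the same grasp; the last joint's range is limited). The gripper opens to 92 mm and grips with 3 to 60 N. Pads are 19 mm wide; open, the fingers measure 130 mm over their backs; the gripper's body (75 mm by 190 mm) begins 47 mm behind the grasp point.
Start: joints at [-1.474, 0.342, 1.524, -0, 1.275, -0.146], TCP at [126.243, -509.615, 226.741] pointing down, gripper open.
Joint ranges: [-2.53, 2.53], [-0.77, 2.02], [0.04, 2.7], [-1, 4.14], [0.28, 2.66], [-3.11, 3.11]. Speed limits (rad/s): [2.57, 2.57, 3.14, 3.14, 3.14, 3.14].

## Interface

Orientations are given as [roll, pitch, yaw] about the fixed x, y, z axes, in that order (R = Rz(yaw) Ry(pitch) Rx(roll)).
In Python, from plant import get_obs, capture, close_job gives the robot as it stands. The module is installed in compiled form; this text tells all that it offers.
- The arm moves only by the tool send_rows, never from a script. Its argument "moves" is a list of rows, each a list of 4 numbers: the shift along the tool's x, y, z in mm, then the turn about the tool's x in degrees. In form: [[tx, ty, tz, yaw], ...]. A call has 1 to 8 rows; each row shifts and turns the commanded pose from where the row before left it, along the tool's axes as they then stand; what a row does not reach is not made up. A row lasts 1/8 s, in which the tool goes at most 62.5 mm and 10.7 degrees, less where a joint would pass 70% of its speed; a pose out of reach is approached as far as the arm can. A call with a gripper value outside its range is refused whole. "hand" is the opening, from 0 (shut) to 1 (fully open), set as the call begins (left out, the last holds). The fingers move at their own pace and stop on an object; the grip force is fixed at half the most. Time passes only in rows, so rows that do not move let the fingers close. It gives the time, the measured TCP pose, the force and the opening at its end, in the units of the state.
- get_obs(): the state, without advancing time (a new reading comes with each control period).
- capture(name): name is "scene" or "top"; returns a dict with "image" (480x640x3 uint8, red, green, blue), "K" (3x3 intrinsics, pixels), "position" and "attitude" of the camera in the world. Camera axes: x right, y down, z forward; pixel columns grow to the right and rows downward; lengths in mm; the calibration is good to about 2 mm. A picture is of the moment at which its call begins. There is no depth.
- close_job(): hands the job in, once; it reports no verdict.
The state is a dict: "time": time; "joint_positions": joint angles; "dq": joint speeds; "tau": joint torques, N m; "tool_pos": TCP position; "tcp_rot": TCP orientation; "contact_force": force on the tool from outside, world axes, zero at the start; "moment": the same for the moment, N m; "grip_width": finger opening in mm.
Only numpy, scipy, OpenCV 4.12 (cv2) and the standard library are available. Lean on these libraries where they do the work, as an engineer would, in place of code of your own. Each camera call takes 0.05 s, during which the arm holds its last target. There are 200 camera calls.

## Task

We are about to cast off, and the tall flask must not stay standing on the galley counter. One of the two V-shaped cradles of the teak rack already holds a flask: lay the standing steel vacuum flask gently on its side in the other, free cradle, cap either way round, and leave the stowed flask and the other things where they are.

Things in the scene. Friction and masses are not known exactly. Their poses are not given: they have to be found in the camera images.
- flask: the standing vacuum flask, loose, about 280 g: plain steel cylinder 58 mm in diameter from 0 to 132 mm above its foot, a short shoulder to 141 mm, then a black screw cap 44 mm in diameter from 141 to 190 mm (the best place to grip). Origin at the centre of its foot, z along its axis from foot to cap; it is round, so its yaw means nothing
- flask_mid (a point): the point on the standing flask's axis 68 mm above its foot (middle of the steel cylinder); axes as the flask's
- flask_cap (a point): the point on the standing flask's axis 166 mm above its foot (middle of the black cap); axes as the flask's
- stowed_flask: an identical flask already lying in one of the two cradles, its cap to the rack's +y; origin on its axis 68 mm from its foot (at the middle of its steel cylinder), y along its axis towards the cap
- rack: fixed teak rack: base board 260 (x) by 110 (y) by 15 mm with two V cradles 130 mm apart along x. Each is a pair of 90-degree V saddles 22 mm thick, centred at y = +-30 mm; a lying flask's axis runs along the rack's y. V bottom 30 mm and V tips 65 mm above the counter, mouth 71 mm wide. Origin at the centre of its underside on the counter, z up
- bay_near (a point): where the flask_mid point of a flask lying in the cradle on the rack's -x side (nearer the robot) comes to be: 71 mm above the counter, 65 mm to -x of the rack's origin; axes as the rack's
- bay_far (a point): the same point of the cradle on the rack's +x side (farther from the robot): 71 mm above the counter, 65 mm to +x of the rack's origin; axes as the rack's
- food_can: bystander: upright food can, 74 mm in diameter, 110 mm high; origin at the centre of its underside
- canister: bystander: square food canister with a white lid, 106 by 106 by 113 mm high; origin at the centre of its underside
- mug: bystander: white mug, 80 mm in diameter, 90 mm high, handle at its +y; origin at the centre of its underside

How it is judged:
By the outcome, as a careful person would: the job done as asked, in the order asked, and still so for the second after the job is handed in, with the robot touching nothing.
It also fails if it takes over 38 s, if anything falls off the work surface, if the arm or the gripper's body presses on something with over 40 N, if the wrist force passes 120 N, or if a joint passes its speed limit or range.

## Working session

There is one attempt and no reset: what is moved stays moved. The work goes in short steps, Python scripts to look and compute and a tool call to move; the robot and the scene stay as the last step left them, time stands still between calls to the robot, and variables do not carry over. Pictures are saved under pics/ and viewed, about 8 in all and at most 12, crops included, and the job is handed in when it is done.

Besides the shell and the picture viewer there is one more tool, called as name([rows], argument=value, ...), one row to a line, values as JSON. send_rows: Moves the arm, as the interface text tells. Its arguments: {"type":"object","properties":{"moves":{"type":"array","items":{"type":"array","items":{"type":"number"}}},"hand":{"type":"number"}},"required":["moves"]}

```bash
mkdir -p pics; python3 - <<'E'
from plant import get_obs,capture
import cv2
print(get_obs())
for n in("scene","top"):
    c=capture(n);cv2.imwrite(f"pics/{n}0.png",c["image"][:,:,::-1]);print(n,c["K"],c["position"],c["attitude"])
E
```

```text
{'time': 0.0, 'joint_positions': array([-1.47396445e+00,  3.42726122e-01,  1.52500995e+00, -4.97267181e-05,
        1.27540708e+00, -1.46025990e-01]), 'dq': array([-0.00111994,  0.00046277, -0.00078354,  0.00057945,  0.0010863 ,
        0.00112345]), 'tau': array([ 2.16293702e-03, -4.31240094e+01, -2.44220173e+01,  7.19896797e-02,
        5.60198107e-02, -1.26323630e-04]), 'tool_pos': array([ 126.2042804 , -509.18375869,  226.04567267]), 'tcp_rot': array([-1.68616391,  1.56924511,  1.69830112]), 'contact_force': array([-0.37496876,  0.14856367,  0.09003484]), 'moment': array([ 0.02441661, -0.00663489,  0.00636754]), 'grip_width': 91.7588025067446}
scene [[600.03908587   0.         318.19733167]
 [  0.         600.03908587 237.01162789]
 [  0.           0.           1.        ]] [1525.8477057   615.11629054 1037.31730316] [-2.26249278 -0.0218414   2.20814452]
top [[553.21164439   0.         311.2713861 ]
 [  0.         553.21164439 239.07066873]
 [  0.           0.           1.        ]] [ 486.63720722   -4.62849902 1570.14951722] [-3.05209489 -0.01072125 -1.59741889]
```

View pics/scene0.png

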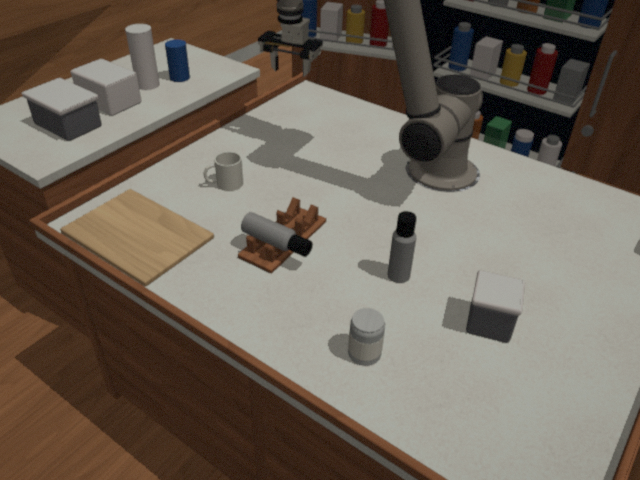

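View pics/top0.png

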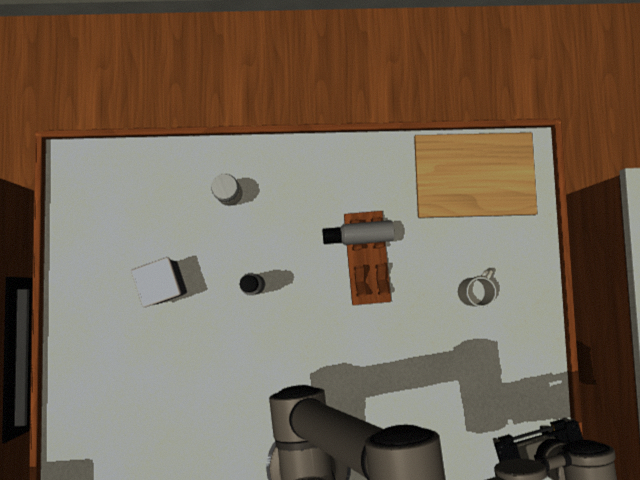

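The scene view shows the standing flask with its cap at about (406,222) and its foot near (400,275). The stowed flask lies in the cradle farther from the robot. In the top view the cap is at (251,284), the rack spans about (345–391, 211–303), and the free cradle is the near one, around (372,280). The other things are well clear.

```bash
cat > h.py <<'E'
import numpy as np,cv2
from plant import get_obs,capture
from scipy.spatial.transform import Rotation as R
def cast(c,uv,z):
    M=R.from_euler('xyz',c["attitude"]).as_matrix()
    d=M@np.linalg.inv(c["K"])@np.array([uv[0],uv[1],1.]);p=np.array(c["position"])
    return p+d*(z-p[2])/d[2]
def blob(mask,roi):
    x0,y0,x1,y1=roi;m=np.zeros_like(mask,np.uint8);m[y0:y1,x0:x1]=mask[y0:y1,x0:x1]
    n,l,s,ce=cv2.connectedComponentsWithStats(m)
    k=1+s[1:,4].argmax();return (l==k).astype(np.uint8),ce[k],s[k]
E
python3 - <<'E'
from h import *
t=capture("top");s=capture("scene");np.set_printoptions(precision=1,suppress=True)
for c,roi in((t,(230,270,275,300)),(s,(390,205,425,245))):
    g=c["image"].max(2);m,ce,st=blob(g<38,roi);print("cap",ce,st,cast(c,ce,166))
I=t["image"].astype(int)
m=((I[:,:,0]-I[:,:,2])>25)
x0,y0,x1,y1=335,200,402,315
ys,xs=np.nonzero(m[y0:y1,x0:x1]);P=np.c_[xs+x0,ys+y0].astype(np.float32)
r=cv2.minAreaRect(P);print(r)
b=np.array([cast(t,p,15) for p in cv2.boxPoints(r)]);print(b,b.mean(0),np.linalg.norm(np.diff(b,axis=0),axis=1))
for i in range(2):
    e=b[i+1]-b[i];print("edge deg",np.degrees(np.arctan2(e[1],e[0])))
# stowed flask: grey/dark, not brown, between
g=I.max(2);hs=np.zeros_like(g,bool);
m,ce,st=blob(g<38,(315,220,345,250));print("stowed cap",ce,st,cast(t,ce,71))
mm=((g>60)&(g<150)&(I.max(2)-I.min(2)<20))
m,ce,st=blob(mm,(335,215,410,250));print("stowed body",ce,st,cast(t,ce,71))
o=get_obs();Rm=R.from_euler('xyz',o["tcp_rot"]).as_matrix();print(Rm)
out=cv2.resize(t["image"][180:330,210:420,::-1],None,fx=3.8,fy=3.8);cv2.imwrite("pics/c1.png",out)
E
```

```text
cap [249.  283.2] [240 275  19  17 257] [504.3 137.4 166. ]
cap [405.5 224.3] [396 212  19  25 380] [504.7 138.  166. ]
((367.029541015625, 257.48162841796875), (92.12728118896484, 39.29643249511719), 84.64418029785156)
[[ 696.3 -117.4   15. ]
 [ 704.  -228.9   15. ]
 [ 444.6 -243.1   15. ]
 [ 437.4 -133.2   15. ]] [ 570.6 -180.6   15. ] [111.8 259.8 110.1]
edge deg -86.04894085029862
edge deg -176.86119981879932
stowed cap [331.7 235.2] [323 228  19  16 266] [629.7 -80.3  71. ]
stowed body [373.  232.1] [ 335  215   70   35 1277] [ 635.5 -193.    71. ]
[[-0.   0.2 -1. ]
 [ 0.  -1.  -0.2]
 [-1.  -0.  -0. ]]
```

View pics/c1.png

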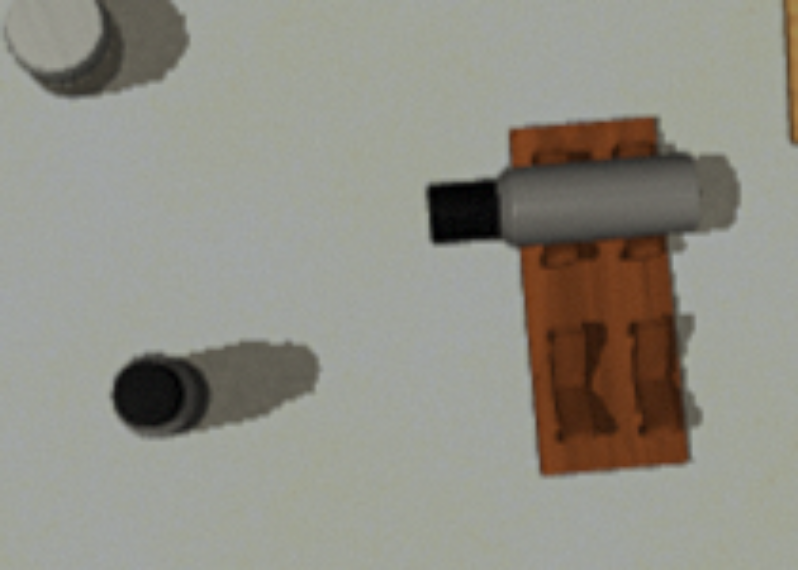

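Both views agree on the flask at (504.5, 137.7). The rack measures 260×110 as it should, centred at (570.6, −180.6) with yaw of about 3.2°, and the stowed cap fits this. The near bay is at about (506, −184).

My plan is to grip the cap with the jaws along the rack's x. I'll then hold the foot low against the +y saddle and tip the flask over that edge towards −y.

```bash
python3 - <<'E'
from h import *
o=get_obs();M=R.from_euler('xyz',o["tcp_rot"]).as_matrix()
a=np.degrees(np.arctan2(M[1,1],M[0,1]));print("turn about tool x",a-3.2)
E
```

```text
turn about tool x -79.29118523192899
```

send_rows([
  [0,0,0,-9.9],
  [0,0,0,-9.9],
  [0,0,0,-9.9],
  [0,0,0,-9.9],
  [0,0,0,-9.9],
  [0,0,0,-9.9],
  [0,0,0,-9.9],
  [0,0,0,-9.9],
], hand=1)

```text
time: 1.2
tool_pos: [126.2, -509.5, 226.5]
tcp_rot: [3.103, 1.57, 1.593]
contact_force: [-0.3, -0.5, -0.2]
grip_width: 91.8
```

send_rows([
  [-2,45,-25,0],
  [-2,50,-30,0],
  [-2,50,-30,0],
  [-2,50,-30,0],
  [-2,50,-30,0],
  [-2,50,-30,0],
  [-2,50,-30,0],
  [-2,50,-30,0],
])

```text
time: 2.2
tool_pos: [509.3, -252.2, 242.7]
tcp_rot: [-0.669, 1.571, -2.185]
contact_force: [-0.0, -1.4, -0.2]
grip_width: 91.7
```

send_rows([
  [0,10,-48,0],
  [0,8,-52,0],
  [0,0,-52,0],
  [0,0,-52,0],
  [0,0,-52,0],
  [0,0,-50,0],
  [0,0,-45,0],
  [0,0,-22,0],
])

```text
time: 3.2
tool_pos: [505.1, 122.2, 242.6]
tcp_rot: [-2.15, 1.57, 2.619]
contact_force: [1.1, -0.8, -0.1]
grip_width: 91.5
```

send_rows([
  [0,0,0,0],
  [0,0,0,0],
])

```text
time: 3.45
tool_pos: [505.6, 119.3, 242.5]
tcp_rot: [-0.58, 1.57, -2.097]
contact_force: [-0.3, 0.3, -0.4]
grip_width: 91.8
```

```bash
python3 - <<'E'
from h import *
np.set_printoptions(precision=2,suppress=True)
o=get_obs();M=R.from_euler('xyz',o["tcp_rot"]).as_matrix();print(o["time"],o["tool_pos"],o["joint_positions"])
print(M.round(3),"shift",M.T@(np.array([504.5,137.7,147])-o["tool_pos"]))
E
```

```text
3.45 [505.64 119.3  242.54] [ 0.08  0.32  1.51 -0.    1.31  0.03]
[[-0.    1.    0.05]
 [-0.    0.05 -1.  ]
 [-1.   -0.    0.  ]] shift [ 95.53  -0.12 -18.48]
```

send_rows([
  [0,0,-10,0],
  [0,0,-8.5,0],
  [20,0,0,0],
  [25,0,0,0],
  [25,0,0,0],
  [15,0,0,0],
  [10,0,0,0],
  [0,0,0,0],
])

```text
time: 4.45
tool_pos: [504.6, 138.4, 147.4]
tcp_rot: [-1.397, 1.57, -2.913]
contact_force: [0.1, 0.6, 0.3]
grip_width: 91.8
```

```bash
python3 - <<'E'
from h import *
o=get_obs();print(o["tool_pos"],o["contact_force"])
s=capture("scene");cv2.imwrite("pics/s2.png",cv2.resize(s["image"][140:340,280:520,::-1],None,fx=3,fy=3))
E
```

```text
[504.55439001 138.39170584 147.4172454 ] [0.08038978 0.57876527 0.32342148]
```

View pics/s2.png

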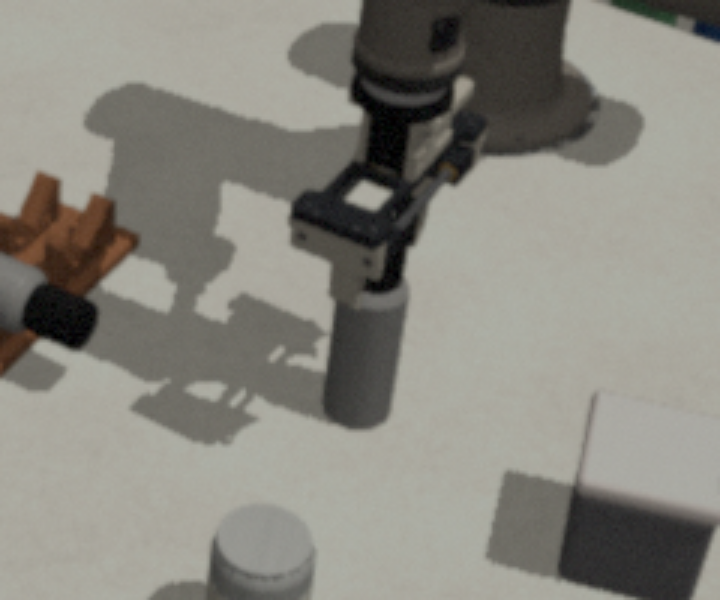

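The fingers are astride the cap, around crop (365,270), and the flask is still upright. Next I close on the cap and lift a little.

send_rows([
  [0,0,0,0],
  [0,0,0,0],
  [0,0,0,0],
  [0,0,0,0],
  [0,0,0,0],
  [0,0,0,0],
], hand=0)

```text
time: 5.25
tool_pos: [504.5, 138.4, 147.7]
tcp_rot: [-1.235, 1.57, -2.752]
contact_force: [-0.7, 0.2, 0.2]
grip_width: 43.8
```

send_rows([
  [-6,0,0,0],
  [-10,0,0,0],
  [-6,0,0,0],
  [0,0,0,0],
])

```text
time: 5.75
tool_pos: [505.0, 138.4, 170.4]
tcp_rot: [1.585, 1.569, 0.069]
contact_force: [0.1, -0.5, -2.8]
grip_width: 44.1
```

```bash
cat > traj.py <<'E'
from h import *
np.set_printoptions(precision=1,suppress=True)
y=np.radians(3.2);ex=np.array([np.cos(y),np.sin(y)]);ey=np.array([-np.sin(y),np.cos(y)])
bay=np.array([570.6,-180.6])-65*ex
def tcp(u,zC): return np.r_[bay-u*ey,zC-19]
def C(t):
    q=10+17*t/90;t=np.radians(max(t,.5));a=29;b=a/np.sin(t);h=np.hypot(a,b)
    s=b*b/h*np.cos(t)+q
    return -41+(166-s)*np.sin(t),30+h+(166-s)*np.cos(t)
if __name__=="__main__":
    o=get_obs();M=R.from_euler('xyz',o["tcp_rot"]).as_matrix();p=o["tool_pos"]
    print("y axis deg",np.degrees(np.arctan2(M[1,1],M[0,1])))
    print("to start",M.T@(tcp(-76,p[2]+19)-p))
    pr=None
    for t in range(0,91,6):
        c=np.array(C(t));print(t,c,c-pr if pr is not None else "");pr=c
E
python3 traj.py
```

```text
y axis deg 3.1089953945865068
to start [ -0.  -16.9 246.2]
0 [-68.6 186.5] 
6 [-53.5 190. ] [15.1  3.5]
12 [-36.8 192.2] [16.7  2.1]
18 [-20.2 192.3] [16.6  0.1]
24 [ -3.9 190.2] [16.3 -2. ]
30 [ 11.7 186.1] [15.6 -4.1]
36 [ 26.5 180.1] [14.8 -6. ]
42 [ 40.2 172.3] [13.7 -7.8]
48 [ 52.6 162.9] [12.5 -9.4]
54 [ 63.7 152.2] [ 11.1 -10.7]
60 [ 73.3 140.3] [  9.6 -11.9]
66 [ 81.4 127.5] [  8.1 -12.8]
72 [ 87.9 114. ] [  6.5 -13.5]
78 [92.9 99.9] [  4.9 -14. ]
84 [96.2 85.5] [  3.3 -14.4]
90 [98. 71.] [  1.8 -14.5]
```

send_rows([
  [0,-2,25,0],
  [0,-3,40,0],
  [0,-3,45,0],
  [0,-3,45,0],
  [0,-3,40,0],
  [0,-2,30,0],
  [0,-1,15,0],
  [0,0,0,0],
])

```text
time: 6.75
tool_pos: [500.6, -102.5, 169.5]
tcp_rot: [-2.475, 1.57, 2.291]
contact_force: [0.5, 0.3, -2.4]
grip_width: 43.6
```

send_rows([
  [0,0,0,0],
  [0,0,0,0],
])

```text
time: 7.0
tool_pos: [500.7, -101.1, 169.7]
tcp_rot: [-2.795, 1.571, 1.973]
contact_force: [0.5, -0.9, -2.9]
grip_width: 43.7
```

```bash
python3 traj.py | head -2; python3 - <<'E'
from h import *
print(get_obs()["tool_pos"])
s=capture("scene");t=capture("top")
a=cv2.resize(s["image"][150:300,200:400,::-1],(800,600)); b=cv2.resize(t["image"][200:320,300:400,::-1],(500,600))
cv2.imwrite("pics/s3.png",cv2.resize(np.hstack([a[:,:600],b[:,:200*2]]),(800,480)))
E
```

```text
y axis deg 3.1950037196512175
to start [-0.   0.3  7.3]
[ 500.72337842 -101.11233187  169.70537642]
```

View pics/s3.png

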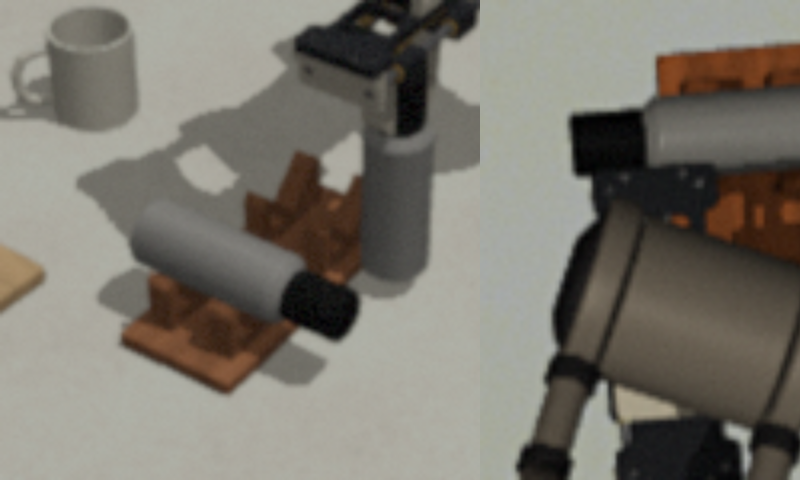

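The flask hangs upright just off the +y side of the near cradle, with its foot low. I start the tilt slowly and watch the force.

send_rows([
  [0,0,7,0],
  [0,0,6,0],
  [-0.5,0,5,0],
  [-1,0,5,0],
  [-1,0,7,0],
  [-1,0,8,0],
  [-1,0,8,0],
  [0,0,0,0],
])

```text
time: 8.1
tool_pos: [503.1, -148.9, 174.2]
tcp_rot: [-0.26, 1.57, -1.778]
contact_force: [-1.4, 2.1, -3.5]
grip_width: 43.6
```

```bash
python3 traj.py | head -2; python3 - <<'E'
from h import *
s=capture("scene")
cv2.imwrite("pics/s4.png",cv2.resize(s["image"][150:300,200:400,::-1],(800,600)))
E
```

```text
y axis deg 3.065842985551459
to start [ -0.    0.5 -40.6]
```

View pics/s4.png

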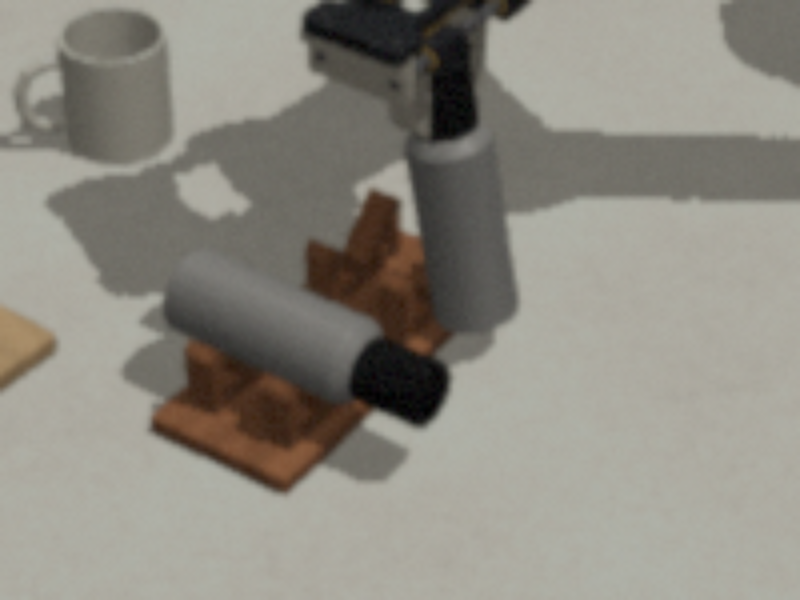

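The flask is tipping about the saddle edge as planned, at about 12° with only 3 to 4 N. I continue.

send_rows([
  [0.5,0,7.5,0],
  [0.5,0,7.5,0],
  [1,0,8,0],
  [1,0,8,0],
  [2,0,8,0],
  [2,0,8,0],
  [3,0,7.5,0],
  [3,0,7.5,0],
])

```text
time: 9.15
tool_pos: [506.8, -210.9, 161.3]
tcp_rot: [0.575, 1.57, -0.941]
contact_force: [-0.1, 1.7, 0.1]
grip_width: 43.5
```

send_rows([
  [4,0,7,0],
  [4,0,7,0],
  [5,0,6,0],
  [5,0,6,0],
  [0,0,0,0],
])

```text
time: 9.78
tool_pos: [507.9, -236.4, 142.7]
tcp_rot: [-1.801, 1.571, 2.965]
contact_force: [1.6, 0.7, 1.2]
grip_width: 43.6
```

```bash
python3 traj.py | head -2; python3 - <<'E'
from h import *
s=capture("scene")
cv2.imwrite("pics/s5.png",cv2.resize(s["image"][150:300,200:400,::-1],(800,600)))
E
```

```text
y axis deg 3.0741479010257238
to start [   0.     0.4 -128.3]
```

View pics/s5.png

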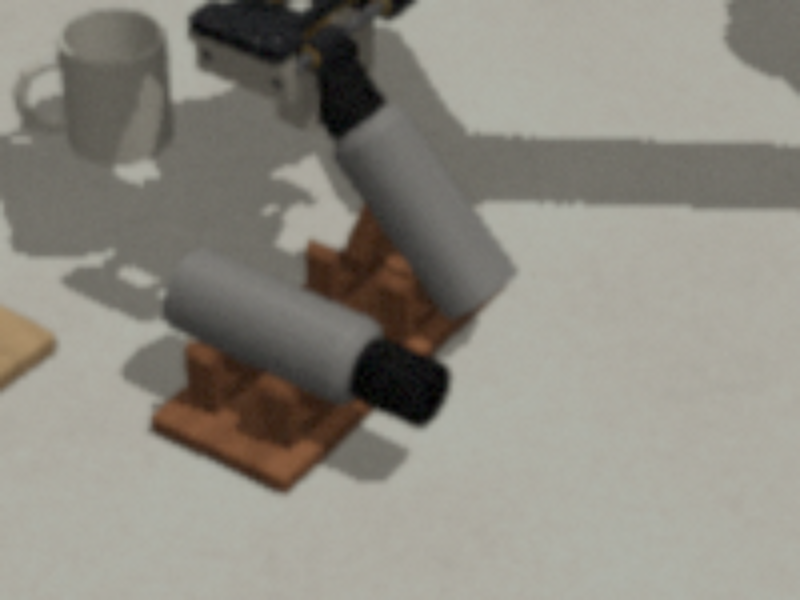

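The flask is at about 48°, seated in the V edge with its foot outside the rack, and the forces are 2 N or less. I continue down the arc.

send_rows([
  [5,0,6,0],
  [5.5,0,5.5,0],
  [6,0,5,0],
  [6,0,5,0],
  [6.5,0,4,0],
  [6.5,0,4,0],
  [6.5,0,3,0],
  [7,0,3,0],
])

```text
time: 10.82
tool_pos: [510.0, -271.8, 93.9]
tcp_rot: [0.439, 1.57, -1.077]
contact_force: [0.0, -1.7, 1.4]
grip_width: 43.2
```

send_rows([
  [5,0,2,0],
  [5,0,2,0],
  [5,0,1.5,0],
  [5,0,1,0],
  [4,0,1,0],
  [0,0,0,0],
])

```text
time: 11.58
tool_pos: [510.2, -278.9, 69.9]
tcp_rot: [-2.34, 1.571, 2.426]
contact_force: [0.5, -3.1, 1.5]
grip_width: 43.5
```

```bash
python3 traj.py | head -2; python3 - <<'E'
from h import *
o=get_obs();print(o["tool_pos"],o["contact_force"])
s=capture("scene")
cv2.imwrite("pics/s6.png",cv2.resize(s["image"][150:300,200:400,::-1],(800,600)))
E
```

```text
y axis deg 3.102187720177041
to start [   0.     0.5 -170.8]
[ 510.2385054  -278.91296407   69.90614236] [ 0.52644609 -3.11151274  1.53535167]
```

View pics/s6.png

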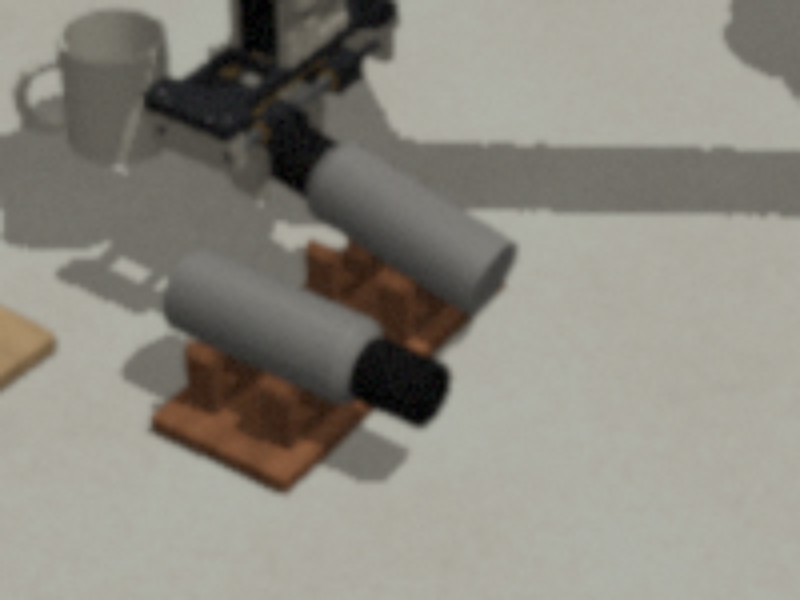

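The flask is nearly level, about 18 mm too high at the cap, with 3 N. I lower the rest slowly.

send_rows([
  [3,0,0.5,0],
  [3,0,0.5,0],
  [3,0,0.5,0],
  [3,0,0.5,0],
  [2,0,0.5,0],
  [1,0,0,0],
  [0,0,0,0],
])

```text
time: 12.5
tool_pos: [510.4, -281.5, 55.2]
tcp_rot: [-0.655, 1.571, -2.172]
contact_force: [0.1, -3.2, 2.0]
grip_width: 43.6
```

send_rows([
  [1,0,0,0],
  [1,0,0,0],
  [0,0,0,0],
])

```text
time: 12.88
tool_pos: [510.4, -281.4, 53.2]
tcp_rot: [0.017, 1.571, -1.5]
contact_force: [0.2, -3.7, 2.3]
grip_width: 43.6
```

```bash
python3 traj.py | head -2; python3 - <<'E'
from h import *
np.set_printoptions(precision=1,suppress=True)
o=get_obs();print(o["tool_pos"],o["contact_force"])
s=capture("scene");t=capture("top")
a=cv2.resize(s["image"][160:285,220:370,::-1],(600,500));b=cv2.resize(t["image"][200:320,300:430,::-1],(542,500))
cv2.imwrite("pics/s7.png",cv2.resize(np.hstack([a,b]),(800,350)))
E
```

```text
y axis deg 3.1077860963904067
to start [  -0.     0.4 -173.3]
[ 510.4 -281.4   53.2] [ 0.2 -3.7  2.3]
```

View pics/s7.png

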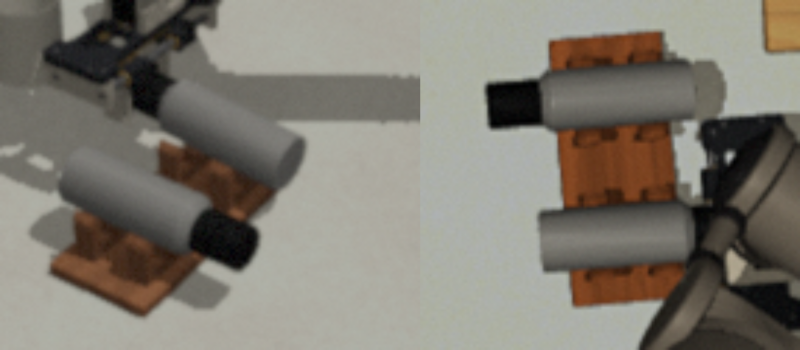

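The flask lies level in the near V, with its cap to −y and the cap centre at about 72 mm. The foot looks a little far to +y, at crop (540,240), so I measure the offset along the axis.

```bash
cat > meas.py <<'E'
from traj import *
import sys
c=np.array([570.6,-180.6])
t=capture("top");I=t["image"].astype(int)
# grey-level and saturation profile along each bay axis at axis height 71
Mx=R.from_euler('xyz',t["attitude"]).as_matrix()
def proj(p):
    q=t["K"]@(Mx.T@(np.array(p)-t["position"]));return q[:2]/q[2]
for name,x in(("near",-65),("far",65)):
    out=[]
    for v in range(-90,101,3):
        px=[]
        for dx in(-10,0,10):
            p=c+(x+dx)*ex+v*ey;u=proj(np.r_[p,71+25]).round().astype(int);px.append(I[u[1],u[0]])
        out.append((v,int(np.mean(np.max(px,1)))))
    print(name,out)
E
python3 meas.py
```

```text
near [(-90, 50), (-87, 54), (-84, 57), (-81, 57), (-78, 59), (-75, 52), (-72, 43), (-69, 36), (-66, 29), (-63, 15), (-60, 12), (-57, 18), (-54, 71), (-51, 82), (-48, 89), (-45, 114), (-42, 115), (-39, 114), (-36, 116), (-33, 113), (-30, 112), (-27, 110), (-24, 113), (-21, 113), (-18, 114), (-15, 116), (-12, 116), (-9, 116), (-6, 116), (-3, 114), (0, 115), (3, 113), (6, 113), (9, 112), (12, 114), (15, 116), (18, 115), (21, 117), (24, 117), (27, 118), (30, 117), (33, 116), (36, 116), (39, 115), (42, 116), (45, 118), (48, 114), (51, 117), (54, 117), (57, 118), (60, 118), (63, 119), (66, 118), (69, 117), (72, 118), (75, 119), (78, 120), (81, 115), (84, 117), (87, 161), (90, 175), (93, 177), (96, 176), (99, 176)]
far [(-90, 105), (-87, 107), (-84, 107), (-81, 108), (-78, 107), (-75, 107), (-72, 106), (-69, 101), (-66, 109), (-63, 114), (-60, 113), (-57, 112), (-54, 116), (-51, 112), (-48, 111), (-45, 112), (-42, 112), (-39, 112), (-36, 114), (-33, 114), (-30, 112), (-27, 113), (-24, 113), (-21, 114), (-18, 112), (-15, 111), (-12, 110), (-9, 111), (-6, 110), (-3, 111), (0, 112), (3, 113), (6, 112), (9, 112), (12, 111), (15, 111), (18, 110), (21, 112), (24, 112), (27, 110), (30, 110), (33, 110), (36, 113), (39, 112), (42, 114), (45, 112), (48, 114), (51, 113), (54, 111), (57, 111), (60, 111), (63, 113), (66, 101), (69, 99), (72, 80), (75, 32), (78, 10), (81, 11), (84, 13), (87, 11), (90, 12), (93, 11), (96, 11), (99, 11)]
```

The far flask reads where it should. The near one sits about 17 mm too far towards +y because the cap slid in the grip, so I draw it gently along the cradle to −y.

send_rows([
  [0,0,2,0],
  [0,0,4,0],
  [0,0,4,0],
  [0,0,4,0],
  [0,0,3,0],
  [0,0,0,0],
  [0,0,0,0],
])

```text
time: 13.9
tool_pos: [511.3, -298.8, 53.3]
tcp_rot: [0.052, 1.57, -1.464]
contact_force: [-0.0, -0.1, 0.1]
grip_width: 43.5
```

```bash
python3 meas.py | head -1; python3 traj.py|head -2
```

```text
near [(-90, 40), (-87, 29), (-84, 19), (-81, 14), (-78, 12), (-75, 16), (-72, 72), (-69, 82), (-66, 90), (-63, 110), (-60, 111), (-57, 110), (-54, 111), (-51, 112), (-48, 113), (-45, 115), (-42, 113), (-39, 116), (-36, 114), (-33, 114), (-30, 113), (-27, 111), (-24, 114), (-21, 113), (-18, 112), (-15, 116), (-12, 115), (-9, 114), (-6, 117), (-3, 116), (0, 116), (3, 114), (6, 114), (9, 114), (12, 115), (15, 114), (18, 117), (21, 116), (24, 116), (27, 117), (30, 117), (33, 116), (36, 115), (39, 116), (42, 116), (45, 118), (48, 116), (51, 119), (54, 120), (57, 120), (60, 120), (63, 120), (66, 115), (69, 160), (72, 177), (75, 178), (78, 176), (81, 176), (84, 176), (87, 175), (90, 175), (93, 177), (96, 176), (99, 176)]
y axis deg 3.12056847041919
to start [  -0.2    0.5 -190.8]
```

The foot now reads +67.5 and the shoulder −73, as intended. I release and retreat upward.

send_rows([
  [1,0,0,0],
  [0,0,0,0],
])

```text
time: 14.2
tool_pos: [511.5, -299.0, 52.4]
tcp_rot: [0.384, 1.57, -1.132]
contact_force: [-0.4, -1.9, 0.8]
grip_width: 43.3
```

send_rows([
  [0,0,0,0],
  [0,0,0,0],
  [0,0,0,0],
  [0,0,0,0],
  [0,0,0,0],
  [0,0,0,0],
], hand=0.85)

```text
time: 14.95
tool_pos: [511.4, -298.4, 52.2]
tcp_rot: [0.399, 1.571, -1.118]
contact_force: [-0.2, 0.1, 0.0]
grip_width: 78.0
```

send_rows([
  [-10,0,0,0],
  [-25,0,0,0],
  [-40,0,0,0],
  [-40,0,0,0],
  [-40,0,0,0],
  [-20,0,30,0],
  [0,0,40,0],
  [0,0,30,0],
])

```text
time: 15.95
tool_pos: [516.8, -399.7, 228.6]
tcp_rot: [0.647, 1.569, -0.87]
contact_force: [1.2, 0.1, -0.2]
grip_width: 78.0
```

send_rows([
  [0,-40,20,0],
  [0,-40,20,0],
  [0,0,0,0],
  [0,0,0,0],
])

```text
time: 16.45
tool_pos: [439.5, -442.4, 227.9]
tcp_rot: [1.117, 1.57, -0.4]
contact_force: [-0.1, 0.6, 0.1]
grip_width: 78.1
```

```bash
python3 meas.py | head -1; python3 - <<'E'
from h import *
s=capture("scene");t=capture("top")
a=cv2.resize(s["image"][140:360,190:540,::-1],(700,440))
cv2.imwrite("pics/s8.png",cv2.resize(np.hstack([a,cv2.resize(t["image"][160:320,120:520,::-1],(1100,440))]),(800,200)))
cv2.imwrite("pics/s8.png",np.vstack([cv2.resize(s["image"][150:290,200:420,::-1],(500,318)),cv2.resize(t["image"][200:320,310:510,::-1],(500,282))]))
E
```

```text
near [(-90, 12), (-87, 13), (-84, 11), (-81, 11), (-78, 13), (-75, 47), (-72, 73), (-69, 85), (-66, 106), (-63, 108), (-60, 109), (-57, 108), (-54, 109), (-51, 108), (-48, 105), (-45, 109), (-42, 110), (-39, 111), (-36, 112), (-33, 111), (-30, 109), (-27, 108), (-24, 110), (-21, 110), (-18, 107), (-15, 109), (-12, 111), (-9, 111), (-6, 109), (-3, 112), (0, 112), (3, 110), (6, 110), (9, 111), (12, 110), (15, 110), (18, 111), (21, 111), (24, 113), (27, 112), (30, 113), (33, 111), (36, 111), (39, 110), (42, 111), (45, 113), (48, 111), (51, 113), (54, 113), (57, 113), (60, 114), (63, 92), (66, 62), (69, 152), (72, 176), (75, 174), (78, 174), (81, 174), (84, 174), (87, 174), (90, 174), (93, 174), (96, 174), (99, 174)]
```

View pics/s8.png

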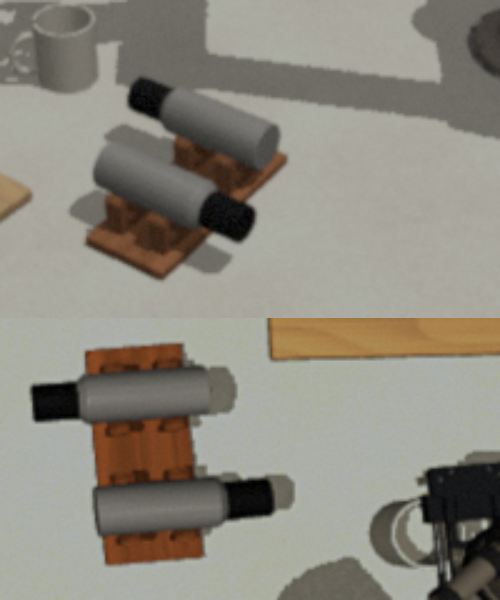

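Both flasks lie seated and parallel in their cradles, the new one cap to −y and level. The gripper is clear, at 228 mm and well above the 90 mm mug, so I hand the job in.

```bash
python3 -c "
from plant import *
o=get_obs();print(o['time'],o['contact_force'],abs(o['dq']).max());print(close_job())"
```

```text
16.6 [-0.3519351  -0.0181092   0.18762219] 0.0034573736412460234
the job is handed in; nothing more can be done
None
```

The standing flask now lies on its side in the free cradle nearer the robot, cap towards the rack's −y, and I have handed the job in. I gripped it by the cap, tipped it over the saddle edge and lowered it into the V. I then drew it about 17 mm along the cradle, because the cap had slid in the grip during the tilt.

- **Position:** after release, the foot reads about +67.5 mm and the shoulder end about −74 mm along the cradle. The intended values are +68 and −73. The final pictures show it seated, level and parallel to the stowed flask.
- **Other things:** I saw no change to the stowed flask or the mug in the pictures. I did not recheck the food can and canister at the end, but the arm never went near them after the grasp.
- **Forces and time:** the wrist force reported after each move never passed about 4.5 N, and the job took 16.6 s. The arm was at rest with about 0 N and the gripper open and clear when I handed in.

No check failed or disagreed apart from the slide along the cradle, which I corrected.

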